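# Hold a drone battery home in its test cradle

## Task

Put the green battery pack into the test cradle, its black sloped shoulder (made for pushing on) towards the open front and its end up against the orange stop block. Then, with one steady slanting push of the fingers, press it flat and square against the copper contact bar and down on the floor plate at once, so that both sprung parts are pushed in well past half their travel, without forcing them or disturbing the jar, screwdriver and caliper. Finish while holding this push: do not let go, and let only the pack, not the robot, bear on the bar and the plate.

Things in the scene. Friction and masses are not known exactly. Their poses are not given: they have to be found in the camera images.
- cradle: fixed battery test cradle facing the robot within 15 degrees: grey housing 170 (x) x 190 (y) x 14 mm, with floor plate, contact bar and stop block on it, open at the front (-x) and the -y end. Origin at the centre of its underside, on the table; z up, x from the open front towards the contact bar, y towards the stop block
- plate_top (a point): centre of the top of the sprung aluminium floor plate, 120 (x) x 146 (y) mm: at x = -15, y = -12, z = 28 mm in the cradle's frame when up; moves with it; axes as the cradle's
- bar_face (a point): middle of the face, towards the front, of the upright sprung copper contact bar, 130 mm long (y): at x = 40, y = -3, z = 48 mm in the cradle's frame when forward; moves with it. The bar stands from z = 34 to 68 mm; behind it is an aluminium rail up to z = 50 mm; axes as the cradle's
- stop_face (a point): point on the face of the fixed orange stop block that the pack's end rests against, at x = 0, y = 65, z = 48 mm in the cradle's frame. The block spans x from -67 to 43 mm, y from 65 to 83 mm, up to z = 60 mm; axes as the cradle's
- floor_plate (a joint): how far the floor plate is pushed down: 0 up, 0.005 m fully down. Spring 1.5 N/mm with 4.5 N preload; the pack's weight alone does not move it
- contact_bar (a joint): how far the contact bar is pushed back (to the cradle's +x): 0 forward, 0.005 m fully back. Spring 1.5 N/mm with 1.5 N preload
- pack_center (a point): centre of the green battery pack, 20 mm over its underside. Pack 46 (x) x 110 (y) x 40 mm high, about 0.32 kg. Its axes: z up, y along it, +x to the full-height upright side with brass contacts, -x to the side with the black sloped shoulder (upright for 24 mm below it). It starts flat on the table, shoulder towards the robot within 25 degrees
- pack_slope (a point): middle of the black shoulder's surface, a 45 degree slope over the full length of the pack, 16 mm wide and 16 mm high: 15 mm to -x of the pack's centre and 32 mm over its underside; axes as the pack's. A push along +x and down in equal parts is square to it
- screw_jar: bystander: amber jar with white cap, 56 mm across, 65 mm high; origin under its centre
- driver: bystander: screwdriver with red handle, 170 mm long, lying on the table along its x
- caliper: bystander: steel caliper with black display, 150 mm long along its x, 12 mm high, lying flat; origin under its middle
Mind the look-alikes: they are no part of the job. Leave any pink or turquoise look-alike of the part that bears pack_center alone.

How it is judged:
At the end, for the whole second after the job is handed in: Held by the push of the fingers, the pack is flat and square to the cradle (0.08 rad), shoulder to the front, end within 8 mm of the stop block, at rest; floor plate and contact bar each pushed in over 2.5 of 5 mm by the pack (over 6 N and 3 N), the robot touching neither (value of joint each of floor_plate, contact_bar above 0.0025 m and contact force between pack and contact_bar above 3 N and contact force between pack and floor_plate above 6 N and contact force between the fingers and pack above 3 N and contact force between each of the arm, the fingers and contact_bar below 0.5 N and contact force between each of the arm, the fingers and floor_plate below 0.5 N and angle between pack_center's own z axis and vertical below 0.08 rad and angle between the y axis of pack_center and the y axis of cradle, either way round below 0.08 rad and x of pack_slope in the frame of cradle between -0.004 and 0.014 m and y of pack_center in the frame of stop_face between -0.063 and -0.051 m and linear speed of pack below 0.01 m/s); the arm keeps its last pose, push and grip.
It fails at once if the contact bar or the floor plate is forced (over 45 N) (contact force between pack and contact_bar above 45 N or contact force between pack and floor_plate above 45 N).
It fails at once if the jar, screwdriver or caliper is moved more than 30 mm (distance of any of screw_jar, driver, caliper from where it was at the start of the episode above 0.03 m).
It also fails if it takes over 51 s, if anything falls off the work surface, if the arm or the gripper's body presses on something with over 40 N, if the wrist force passes 120 N, or if a joint passes its speed limit or range.

## Robot

A 7-joint arm with a two-finger parallel gripper is mounted at the origin on the work surface. World frame = base frame: x ahead of the robot, y to its left, z up, the work surface at z = 0. Lengths are in m, angles in rad, forces in N, time in s.
With the tool pointing down it reaches from about 0.425 to 0.925 m from the base axis. Payload 6.8 kg.
Tool frame: the origin (TCP) lies at the very end of the fingers, on their centre line; the grasp point (between the pads) lies 19 mm behind it; z points along the fingers, y is the line along which they close (so a half turn about z gives the same grasp; the last joint's range is limited). The gripper opens to 85 mm and grips with 20 to 120 N. Pads are 22 mm wide; open, the fingers measure 114 mm over their backs; the gripper's body (76 mm by 85 mm) begins 54 mm behind the grasp point. The pads swing forward as they close: fully open they stand 13 mm farther back than shut.
Start: joints at [1.091, 0.477, 0.022, 1.555, -0.011, 1.109, -0.083], TCP at [0.245, -0.629, 0.231] pointing down, gripper open.
Joint ranges: [-2.96, 2.96], [-0.34, 2.1], [-1.41, 1.46], [0.24, 2.44], [-1.37, 4.51], [0.17, 1.92], [-2.96, 2.96]. Speed limits (rad/s): [2.39, 2.39, 3.14, 3.14, 3.14, 3.14, 3.14].

## Interface

Orientations are given as a unit quaternion [w, x, y, z].
In Python, from station import get_obs, read_camera, hand_in gives the robot as it stands.
- The arm moves only by the tool arm_command, never from a script. Its argument "commands" is one flat list of numbers, 7 for each row, row after row: the shift along the tool's x, y, z in m, then the turn, a rotation vector about the tool's x, y, z in degrees, then the opening, from 0 (shut) to 1 (fully open). In form: [tx, ty, tz, rx, ry, rz, fingers, tx, ty, tz, rx, ry, rz, fingers, ...]. A call has 1 to 8 rows; each row is the pose to reach, as a shift and turn from the pose commanded when the call began, along the tool's axes at that moment; what a row does not reach only later rows make up. A row lasts 1/10 s, in which the tool goes at most 50 mm and 8.59 degrees, less where a joint would pass 70% of its speed; a pose out of reach is approached as far as the arm can. A call with a gripper value outside its range is refused whole. The fingers move at their own pace and stop on an object; "force" is the grip in N (left out, the last holds). Time passes only in rows, so rows that repeat a pose let the fingers close. It gives the time, the measured TCP pose, the force, the opening and the grip force at its end, in the units of the state.
- get_obs(): the state, without advancing time (a new reading comes with each control period).
- read_camera(name): name is "side" or "top"; returns a dict with "img" (420x560x3 uint8, red, green, blue), "camera_matrix" (3x3 intrinsics, pixels), "pose" (4x4, takes a point from camera to world coordinates). Camera axes: x right, y down, z forward; pixel columns grow to the right and rows downward; lengths in m; the calibration is good to about 2 mm. A picture is of the moment at which its call begins. There is no depth.
- hand_in(): hands the job in; it is judged then, once.
The state is a dict: "t": time; "q": joint angles; "joint_vel": joint speeds; "joint_torque": joint torques, N m; "eef_pos": TCP position; "tool_rot": TCP orientation; "contact_force": force on the tool from outside, world axes, zero at the start; "torque": the same for the moment, N m; "gripper_width": opening from 0.0 (shut) to 1.0 (fully open); "grasp_force": force on a finger pad.
Only numpy, scipy, OpenCV 4.12 (cv2) and the standard library are available. Lean on these libraries where they do the work, as an engineer would, in place of code of your own. Each camera call takes 0.05 s, during which the arm holds its last target. There are 200 camera calls.

## Working session

There is one attempt and no reset: what is moved stays moved. The work goes in short steps, Python scripts to look and compute and a tool call to move; the robot and the scene stay as the last step left them, time stands still between calls to the robot, and variables do not carry over. Pictures are saved under pics/ and viewed, at most 10 in all, crops included, and the job is handed in when it is done.

Besides the shell and the picture viewer there is one more tool, called after "Call:" as name(argument=value, ...) on one line, values as JSON. arm_command: Moves the arm, as the interface text tells. Its arguments: {"type":"object","properties":{"commands":{"type":"array","items":{"type":"number"}},"force":{"type":"number"}},"required":["commands"]}

```bash
mkdir -p pics; python3 - <<'E'
from station import *
import cv2,numpy as np
o=get_obs();print({k:np.round(v,3) for k,v in o.items()})
for n in("top","side"):
    c=read_camera(n);cv2.imwrite(f"pics/{n}0.png",c["img"][:,:,::-1]);print(c["camera_matrix"],c["pose"])
E
```

```text
{'t': np.float64(0.0), 'q': array([ 1.091,  0.478,  0.022,  1.556, -0.012,  1.109, -0.083]), 'joint_vel': array([ 0.001,  0.   ,  0.   ,  0.001, -0.002,  0.002,  0.001]), 'joint_torque': array([ 1.0000e-03, -5.9646e+01,  1.6080e+00, -2.8119e+01,  1.3000e-02,
        9.0000e-03,  0.0000e+00]), 'eef_pos': array([ 0.245, -0.628,  0.23 ]), 'tool_rot': array([-0.001,  0.983,  0.185, -0.   ]), 'contact_force': array([-0.065,  0.681,  0.188]), 'torque': array([ 0.007,  0.005, -0.016]), 'grasp_force': np.float64(0.0), 'gripper_width': np.float64(1.0)}
[[393.81209822   0.         280.49736624]
 [  0.         393.81209822 214.53853707]
 [  0.           0.           1.        ]] [[ 0.00499081 -0.99001888  0.14084639  0.42634365]
 [-0.99988309 -0.00290476  0.01501255 -0.00765527]
 [-0.01445358 -0.14090484 -0.98991763  0.96208997]
 [ 0.          0.          0.          1.        ]]
[[393.56264961   0.         276.80546659]
 [  0.         393.56264961 209.39037571]
 [  0.           0.           1.        ]] [[ 0.96266468 -0.18555943  0.19708988  0.35768433]
 [-0.27020014 -0.61460294  0.74111747 -0.70736572]
 [-0.01638931 -0.76670132 -0.64179473  0.68240606]
 [ 0.          0.          0.          1.        ]]
```

View pics/top0.png

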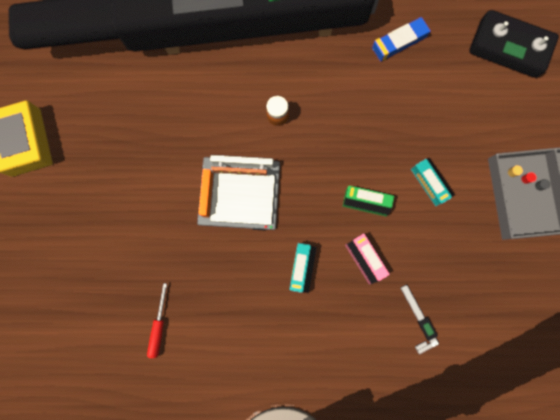

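View pics/side0.png

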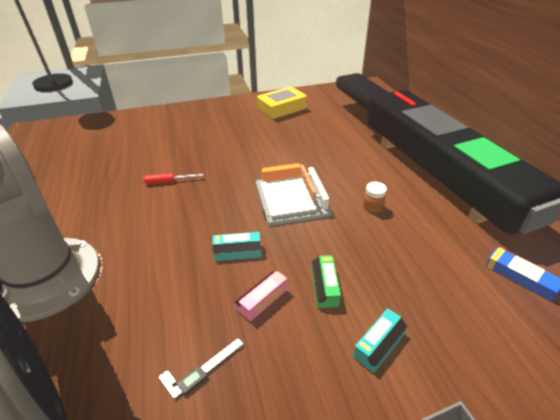

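Candidates in the top view: the green pack (370,199), turquoise ones at (432,181) and (300,267), and pink at (368,258). By the description it is the green one at (370,199). I'll check it in a close crop with the cradle.

```bash
python3 - <<'E'
import cv2
a=cv2.imread("pics/top0.png");
p=cv2.resize(a[175:225,335:405],None,fx=8,fy=8,interpolation=cv2.INTER_CUBIC)
c=cv2.resize(a[145:240,190:290],None,fx=6,fy=6,interpolation=cv2.INTER_CUBIC)
cv2.imwrite("pics/p1.png",p);cv2.imwrite("pics/c1.png",c)
E
```

```text
(no output)
```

View pics/p1.png

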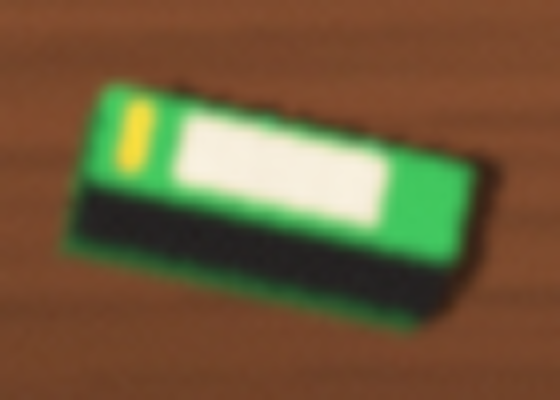

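View pics/c1.png

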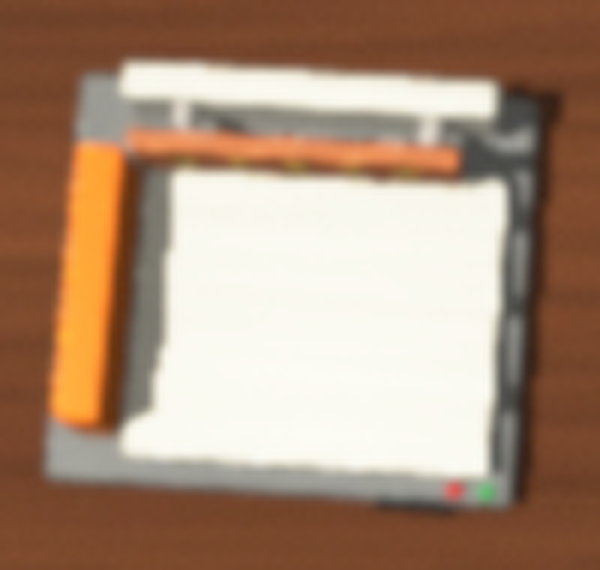

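The crop shows the green pack: green top face with corners near (105,85),(475,160),(455,262),(88,185) in the crop, black shoulder facing the robot. The cradle crop shows the orange stop at the left (+y), copper bar at the top (+x), open front below; housing corners near (83,75),(545,95),(515,503),(45,480).

```bash
cat > h.py <<'E'
from station import *
import numpy as np
from scipy.optimize import least_squares
from scipy.spatial.transform import Rotation as R
def fit(c,pix,obj,x0):
    K,T=c["camera_matrix"],np.linalg.inv(c["pose"]);obj=np.array(obj,float)
    def f(p):
        ca,s=np.cos(p[2]),np.sin(p[2])
        w=np.c_[p[0]+ca*obj[:,0]-s*obj[:,1],p[1]+s*obj[:,0]+ca*obj[:,1],obj[:,2]]
        q=(w@T[:3,:3].T+T[:3,3])@K.T
        return (q[:,:2]/q[:,2:]-pix).ravel()
    r=least_squares(f,x0,loss="soft_l1");return r.x,r.fun.reshape(-1,2)
def crop(p,s,o): return (np.array(p,float)+.5)/s-.5+np.array(o)
E
python3 - <<'E'
from h import *
np.set_printoptions(precision=4,suppress=True)
c=read_camera("top")
x,e=fit(c,crop([(105,85),(475,160),(455,262),(88,185)],8,(335,175)),[(.023,.055,.04),(.023,-.055,.04),(-.007,-.055,.04),(-.007,.055,.04)],[.45,-.2,0]);print("pack",x,np.rad2deg(x[2]),e)
pix=crop([(78,143),(127,147),(103,428),(52,418),(83,75),(545,95),(515,503),(45,480)],6,(190,145))
obj=[(.043,.083,.06),(.043,.065,.06),(-.067,.065,.06),(-.067,.083,.06),(.085,.095,.014),(.085,-.095,.014),(-.085,-.095,.014),(-.085,.095,.014)]
x,e=fit(c,pix,obj,[.45,.1,0]);print("cradle",x,np.rad2deg(x[2]),e)
E
```

```text
pack [ 0.5944 -0.2033 -0.2062] -11.811869171248922 [[ 0.2592  0.2303]
 [-0.3106  0.2349]
 [ 0.0196 -0.3005]
 [ 0.028  -0.1581]]
cradle [ 0.6163  0.1092 -0.0529] -3.0305479992648543 [[ 0.2935  0.2057]
 [-0.2899 -0.0594]
 [-0.2122 -0.7887]
 [ 0.5787  0.4493]
 [-0.0173 -0.3718]
 [-0.888   0.2741]
 [ 0.0242  0.3701]
 [ 0.3557 -0.1779]]
```

```bash
cat >> h.py <<'E'
CR=np.array([.6163,.1092]);CY=-3.03
def cw(x,y,z):
    a=np.deg2rad(CY);return [CR[0]+np.cos(a)*x-np.sin(a)*y,CR[1]+np.sin(a)*x+np.cos(a)*y,z]
def go(p,yaw,tilt=0):
    "tool x heading yaw (deg), tool z down, tilted forward by tilt"
    o=get_obs();R0=R.from_quat(np.roll(o["tool_rot"],-1))
    R1=R.from_euler("ZY",[yaw,-tilt],degrees=True)*R.from_euler("x",180,degrees=True)
    print("t",round(o["t"],2),"pos",np.round(o["eef_pos"],4),"F",np.round(o["contact_force"],1),"z",np.round(R0.as_matrix()[:,2],3))
    print(np.round(R0.inv().apply(np.array(p)-o["eef_pos"]),4).tolist(),np.round((R0.inv()*R1).as_rotvec(degrees=True),2).tolist())
E
python3 -c "
from h import *
go([.594,-.203,.12],78.2)
print(R.from_euler('ZY',[-3,-45],degrees=True).as_matrix()@np.array([0,0,-1]))"
```

```text
t 0.15 pos [ 0.245  -0.6285  0.2305] F [ 0.7 -0.2 -0.8] z [-0.001  0.001 -1.   ]
[0.4797, -0.2695, 0.1109] [-0.08, -0.03, -56.9]
[ 0.70613772 -0.03700711 -0.70710678]
```

Call:
arm_command(commands=[0.48,-0.27,0.05,0,0,-57,1,0.48,-0.27,0.05,0,0,-57,1,0.48,-0.27,0.05,0,0,-57,1,0.48,-0.27,0.05,0,0,-57,1,0.48,-0.27,0.11,0,0,-57,1,0.48,-0.27,0.11,0,0,-57,1,0.48,-0.27,0.11,0,0,-57,1,0.48,-0.27,0.11,0,0,-57,1])

```text
t: 0.95
eef_pos: [0.4949, -0.3237, 0.1621]
tool_rot: [-0.0, 0.775, 0.632, 0.0]
contact_force: [0.6, -0.0, -0.5]
gripper_width: 1.002
grasp_force: 0.0
```

Call:
arm_command(commands=[0,0,0,0,0,0,1,0,0,0,0,0,0,1])

```text
t: 1.15
eef_pos: [0.4947, -0.3236, 0.162]
tool_rot: [-0.001, 0.774, 0.633, -0.0]
contact_force: [-0.6, -0.8, 0.3]
gripper_width: 1.001
grasp_force: 0.0
```

```bash
python3 -c "
from h import *
go([.594,-.203,.008],78.2)"
```

```text
t 1.15 pos [ 0.4947 -0.3236  0.162 ] F [-0.6 -0.8  0.3] z [-0.001  0.001 -1.   ]
[0.1379, 0.0734, 0.154] [-0.06, -0.04, 0.29]
```

Call:
arm_command(commands=[0.138,0.0735,0.06,0,0,0.3,1,0.138,0.0735,0.06,0,0,0.3,1,0.138,0.0735,0.06,0,0,0.3,1,0.138,0.0735,0.06,0,0,0.3,1,0.138,0.0735,0.09,0,0,0.3,1,0.138,0.0735,0.09,0,0,0.3,1])

```text
t: 1.75
eef_pos: [0.591, -0.206, 0.0695]
tool_rot: [-0.002, 0.778, 0.629, -0.002]
contact_force: [-0.6, -0.6, -0.1]
gripper_width: 1.004
grasp_force: 0.0
```

```bash
python3 - <<'E'
from h import *
import cv2
go([.5944,-.2033,.006],78.2)
a=read_camera("side")["img"][:,:,::-1]
cv2.imwrite("pics/s1.png",cv2.resize(a[170:340,220:430],None,fx=3,fy=3,interpolation=cv2.INTER_CUBIC))
E
```

```text
t 1.75 pos [ 0.591  -0.206   0.0695] F [-0.6 -0.6 -0.1] z [-0.007  0.    -1.   ]
[0.0035, 0.0031, 0.0634] [-0.37, 0.05, -0.27]
```

View pics/s1.png

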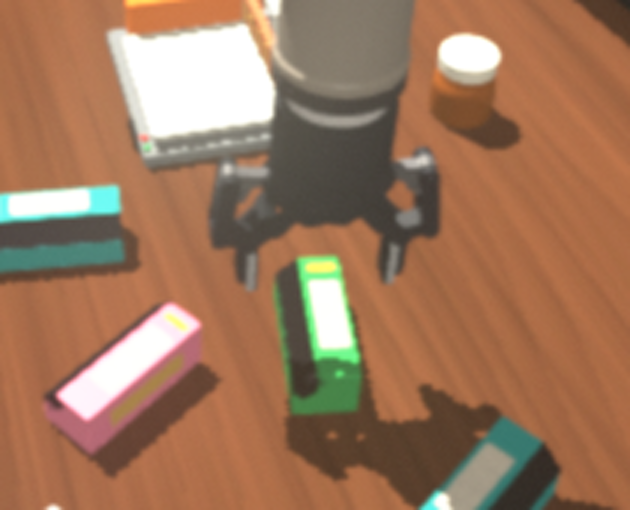

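The fingers stand astride the green pack (crop ~(245,285) and (390,280), pack top at (320,300)), still above it. Descending and gripping.

Call:
arm_command(commands=[0.0,0.0,0.025,0,0,0,1,0,0,0.045,0,0,0,1,0,0,0.065,0,0,0,1,0,0,0.065,0,0,0,1,0,0,0.065,0,0,0,1])

```text
t: 2.3
eef_pos: [0.5942, -0.2067, 0.009]
tool_rot: [0.001, 0.778, 0.629, -0.0]
contact_force: [0.6, -1.1, 0.9]
gripper_width: 1.003
grasp_force: 0.0
```

```bash
python3 -c "
from h import *
go([.5944,-.2033,.005],78.2)"
```

```text
t 2.3 pos [ 0.5942 -0.2067  0.009 ] F [ 0.6 -1.1  0.9] z [ 0.001 -0.001 -1.   ]
[0.0034, -0.0005, 0.004] [0.05, 0.05, -0.32]
```

Call:
arm_command(commands=[0.003,0,0.004,0,0,0,0.8,0.003,0,0.004,0,0,0,0.4,0.003,0,0.004,0,0,0,0.4,0.003,0,0.004,0,0,0,0.4,0.003,0,0.004,0,0,0,0.3,0.003,0,0.004,0,0,0,0.3,0.003,0,0.004,0,0,0,0.3,0.003,0,0.004,0,0,0,0.3], force=30)

```text
t: 3.1
eef_pos: [0.5955, -0.202, 0.0047]
tool_rot: [0.001, 0.777, 0.629, 0.0]
contact_force: [-0.6, 1.7, 6.2]
gripper_width: 0.533
grasp_force: 31.8
```

Call:
arm_command(commands=[0,0,-0.03,0,0,0,0.3,0,0,-0.06,0,0,0,0.3,0,0,-0.09,0,0,0,0.3,0,0,-0.12,0,0,0,0.3,0,0,-0.12,0,0,0,0.3,0,0,-0.12,0,0,0,0.3])

```text
t: 3.7
eef_pos: [0.5943, -0.2021, 0.1233]
tool_rot: [0.0, 0.777, 0.629, -0.0]
contact_force: [-0.8, 0.4, -4.7]
gripper_width: 0.537
grasp_force: 32.5
```

```bash
python3 -c "
from h import *
go(cw(-.018,.0065,.125),86.97)"
```

```text
t 3.7 pos [ 0.5943 -0.2021  0.1233] F [-0.8  0.4 -4.7] z [-0. -0. -1.]
[0.3127, -0.0621, -0.0018] [-0.01, 0.01, -8.97]
```

Call:
arm_command(commands=[0.04,-0.008,0,0,0,-2,0.3,0.09,-0.018,0,0,0,-4,0.3,0.14,-0.028,0,0,0,-6,0.3,0.19,-0.038,0,0,0,-8,0.3,0.24,-0.048,0,0,0,-9,0.3,0.28,-0.056,0,0,0,-9,0.3,0.305,-0.061,0,0,0,-9,0.3,0.313,-0.062,0,0,0,-9,0.3])

```text
t: 4.5
eef_pos: [0.5969, 0.1218, 0.1214]
tool_rot: [-0.002, 0.723, 0.691, -0.001]
contact_force: [-0.1, 0.4, -2.9]
gripper_width: 0.535
grasp_force: 32.5
```

Call:
arm_command(commands=[0,0,0.02,0,0,0,0.3,0,0,0.04,0,0,0,0.3,0,0,0.05,0,0,0,0.3,0,0,0.05,0,0,0,0.3,0,0,0.05,0,0,0,0.3])

```text
t: 5.0
eef_pos: [0.5991, 0.1164, 0.0734]
tool_rot: [-0.0, 0.726, 0.688, -0.0]
contact_force: [-0.1, 0.4, -3.0]
gripper_width: 0.53
grasp_force: 32.4
```

```bash
python3 - <<'E'
from h import *
import cv2
go(cw(-.018,.0065,.036),86.97)
a=read_camera("side")["img"][:,:,::-1];b=read_camera("top")["img"][:,:,::-1]
f=lambda i:cv2.resize(i,(400,520),interpolation=cv2.INTER_CUBIC)
cv2.imwrite("pics/s2.png",np.hstack([f(a[135:239,250:330]),f(b[140:244,195:275])]))
E
```

```text
t 5.0 pos [0.5991 0.1164 0.0734] F [-0.1  0.4 -3. ] z [-0.001 -0.    -1.   ]
[0.0003, -0.0005, 0.0374] [-0.04, 0.02, -0.01]
```

View pics/s2.png

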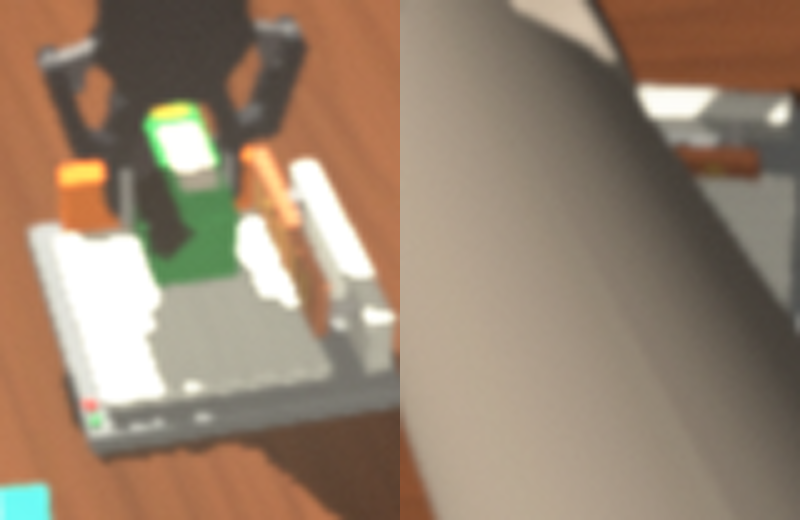

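Side view (left): the pack hangs above the plate, clear of stop and bar, near-end bottom edge at crop (162,285)–(240,275); the top view is blocked by the arm. I check the positions in the side view by projection.

```bash
python3 - <<'E'
from h import *
c=read_camera("side");T=np.linalg.inv(c["pose"])
def px(p):
    q=c["camera_matrix"]@(T[:3,:3]@np.array(p)+T[:3,3]);q=q[:2]/q[2];return np.round((q-np.array([250,135])+.5)*5-.5)
z=.0734-.0047
for n,p in dict(bl=(-.041,-.0485,z),br=(.005,-.0485,z),topr=(.005,-.0485,z+.04),topfarR=(.005,.0615,z+.04),housFrontR_bot=(-.085,-.095,0),housFrontR_top=(-.085,-.095,.014),houseFL=(-.085,.095,.014),stopTL=(-.067,.083,.06),stopTR=(-.067,.065,.06),barR=(.04,-.068,.068),barL=(.04,.062,.068)).items(): print(n,px(cw(*p)))
E
```

```text
bl [154. 290.]
br [241. 277.]
topr [242. 214.]
topfarR [190. 100.]
housFrontR_bot [ 92. 463.]
housFrontR_top [ 91. 442.]
houseFL [ 25. 230.]
stopTL [ 56. 171.]
stopTR [ 62. 189.]
barR [317. 291.]
barL [250. 154.]
```

Call:
arm_command(commands=[0,0,0.015,0,0,0,0.3,0,0,0.03,0,0,0,0.3,0,0,0.037,0,0,0,0.3,0,0,0.04,0,0,0,0.3,0,0,0.04,0,0,0,0.3])

```text
t: 5.65
eef_pos: [0.5983, 0.1168, 0.0329]
tool_rot: [-0.0, 0.725, 0.688, -0.001]
contact_force: [0.0, -0.7, -3.0]
gripper_width: 0.529
grasp_force: 32.5
```

Still hanging freely (-3 N, the pack's weight); a touch lower, then let go with a limited opening and rise.

Call:
arm_command(commands=[0,0,0.001,0,0,0,0.3,0,0,0.002,0,0,0,0.3,0,0,0.002,0,0,0,0.3])

```text
t: 5.95
eef_pos: [0.5998, 0.1173, 0.0323]
tool_rot: [0.0, 0.725, 0.688, 0.001]
contact_force: [-0.9, -0.1, 1.7]
gripper_width: 0.533
grasp_force: 33.2
```

Contact made (force change of about 5 N). Releasing.

Call:
arm_command(commands=[0,0,-0.001,0,0,0,0.6,0,0,-0.001,0,0,0,0.7,0,0,-0.001,0,0,0,0.75,0,0,-0.001,0,0,0,0.75])

```text
t: 6.35
eef_pos: [0.5993, 0.117, 0.0327]
tool_rot: [0.0, 0.725, 0.688, 0.0]
contact_force: [-0.1, 0.2, -0.0]
gripper_width: 0.752
grasp_force: 0.0
```

Call:
arm_command(commands=[0,0,-0.02,0,0,0,0.75,0,0,-0.05,0,0,0,0.75,0,0,-0.1,0,0,0,0.75,0,0,-0.14,0,0,0,0.75,0,0,-0.14,0,0,0,0,0,0,-0.14,0,0,0,0])

```text
t: 6.95
eef_pos: [0.5997, 0.117, 0.1736]
tool_rot: [0.001, 0.725, 0.688, 0.001]
contact_force: [0.0, -0.3, -1.3]
gripper_width: 0.423
grasp_force: 0.0
```

```bash
python3 -c "
from h import *
go([.46,.11,.18],-3.03,45)"
```

```text
t 6.95 pos [0.5997 0.117  0.1736] F [ 0.  -0.3 -1.3] z [ 0.002  0.    -1.   ]
[-0.0144, -0.1391, -0.0067] [-35.09, 35.05, 84.96]
```

Call:
arm_command(commands=[-0.014,-0.139,-0.03,-35,35,85,0,-0.014,-0.139,-0.03,-35,35,85,0,-0.014,-0.139,-0.03,-35,35,85,0,-0.014,-0.139,-0.03,-35,35,85,0,-0.014,-0.139,-0.03,-35,35,85,0,-0.014,-0.139,-0.03,-35,35,85,0,-0.014,-0.139,-0.03,-35,35,85,0,-0.014,-0.139,-0.03,-35,35,85,0])

```text
t: 7.75
eef_pos: [0.4583, 0.107, 0.2002]
tool_rot: [0.012, 0.929, 0.271, 0.253]
contact_force: [0.4, -0.2, 0.2]
gripper_width: 0.001
grasp_force: 0.0
```

```bash
python3 - <<'E'
from h import *
import cv2
go([.46,.11,.18],-3.03,45)
a=read_camera("side")["img"][:,:,::-1];b=read_camera("top")["img"][:,:,::-1]
f=lambda i:cv2.resize(i,(400,520),interpolation=cv2.INTER_CUBIC)
cv2.imwrite("pics/s3.png",np.hstack([f(a[135:239,250:330]),f(b[140:244,195:275])]))
E
```

```text
t 7.75 pos [0.4583 0.107  0.2002] F [ 0.4 -0.2  0.2] z [ 0.477  0.114 -0.871]
[-0.0066, -0.005, 0.0187] [-12.57, 13.79, 32.07]
```

View pics/s3.png

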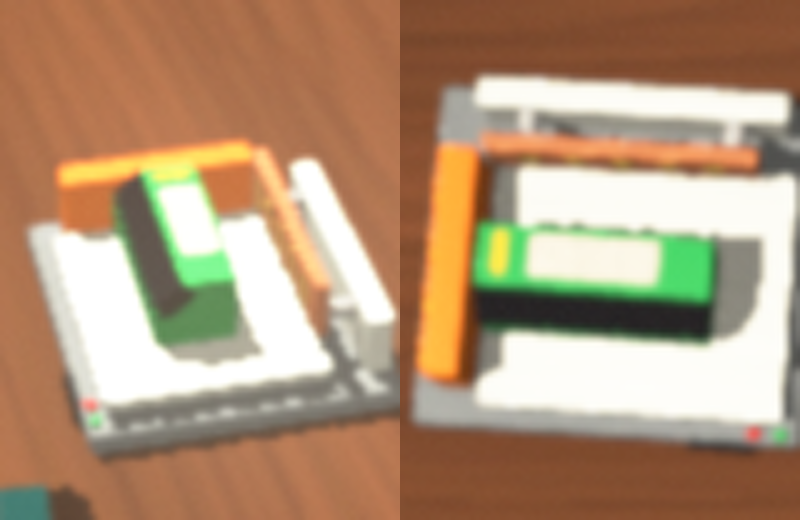

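The pack sits flat on the plate beside the stop, shoulder to the front, pack top-face corners in the right crop about (78,225),(313,240),(312,302),(75,288). I fit it and continue the turn.

Call:
arm_command(commands=[-0.007,-0.005,0.018,-12.6,13.8,32,0,-0.007,-0.005,0.018,-12.6,13.8,32,0,-0.007,-0.005,0.018,-12.6,13.8,32,0,-0.007,-0.005,0.018,-12.6,13.8,32,0,-0.007,-0.005,0.018,-12.6,13.8,32,0,-0.007,-0.005,0.018,-12.6,13.8,32,0,-0.007,-0.005,0.018,-12.6,13.8,32,0])

```text
t: 8.55
eef_pos: [0.458, 0.1062, 0.2117]
tool_rot: [0.017, 0.944, 0.085, 0.318]
contact_force: [-0.8, -0.9, 1.0]
gripper_width: -0.002
grasp_force: 0.0
```

```bash
python3 - <<'E'
from h import *
c=read_camera("top")
x,e=fit(c,crop([(78,225),(313,240),(312,302),(75,288)],5,(195,140)),[(.023,.055,.068),(.023,-.055,.068),(-.007,-.055,.068),(-.007,.055,.068)],[.6,.11,0])
print(x,np.rad2deg(x[2]),np.abs(e).max())
d=x[:2]-CR;a=np.deg2rad(CY);print("in cradle",np.cos(a)*d[0]+np.sin(a)*d[1],-np.sin(a)*d[0]+np.cos(a)*d[1])
p=get_obs();print(p["q"])
# stand off 25 mm from the slope centre along normal (pack at x=-.018,y=.0065)
go(cw(-.033-.025,.0065,.060+.025),-3.03,45)
E
```

```text
[ 0.59720045  0.11554698 -0.05671499] -3.2495293261028944 0.3898435302999701
in cradle -0.019408339189121833 0.005328526003933363
[ 0.82262863 -0.03010373 -1.30678375  2.43397123  1.12711504  0.27224506
 -2.92762423]
t 8.6 pos [0.4588 0.1044 0.2132] F [-1.8  4.1 -0.7] z [ 0.606  0.018 -0.795]
[0.0037, -0.011, 0.1628] [-3.66, 7.45, 11.74]
```

```bash
python3 -c "
from h import *
go([.56,.112,.2],-3.03,20);print(get_obs()['q'])"
```

```text
t 8.6 pos [0.4588 0.1044 0.2132] F [-1.8  4.1 -0.7] z [ 0.606  0.018 -0.795]
[0.0726, 0.0058, 0.072] [-1.04, -17.45, 12.3]
[ 0.82262863 -0.03010373 -1.30678375  2.43397123  1.12711504  0.27224506
 -2.92762423]
```

Call:
arm_command(commands=[0.073,0.006,0.072,-1,-17.5,12,0,0.073,0.006,0.072,-1,-17.5,12,0,0.073,0.006,0.072,-1,-17.5,12,0,0.073,0.006,0.072,-1,-17.5,12,0,0.073,0.006,0.072,-1,-17.5,12,0])

```text
t: 9.1
eef_pos: [0.5608, 0.1139, 0.1969]
tool_rot: [0.004, 0.985, -0.02, 0.169]
contact_force: [-0.6, -0.5, -0.2]
gripper_width: 0.001
grasp_force: 0.0
```

```bash
python3 -c "
from h import *
go([.56,.112,.2],-3.03,20);print(get_obs()['q'])"
```

```text
t 9.1 pos [0.5608 0.1139 0.1969] F [-0.6 -0.5 -0.2] z [ 0.334 -0.014 -0.943]
[0.0004, 0.002, -0.0031] [-0.22, 0.48, 0.63]
[ 0.61912417  0.47097758 -1.23876406  2.036089    0.90004077  0.83483349
 -2.72268048]
```

```bash
python3 -c "
from h import *
go(cw(-.065,.006,.080),-3.03,25)"
```

```text
t 9.1 pos [0.5608 0.1139 0.1969] F [-0.6 -0.5 -0.2] z [ 0.334 -0.014 -0.943]
[-0.0478, -0.0043, 0.1071] [-0.25, 5.48, 0.62]
```

Call:
arm_command(commands=[-0.048,-0.004,0.03,0,5.5,0.6,0,-0.048,-0.004,0.06,0,5.5,0.6,0,-0.048,-0.004,0.09,0,5.5,0.6,0,-0.048,-0.004,0.107,0,5.5,0.6,0,-0.048,-0.004,0.107,0,5.5,0.6,0,-0.048,-0.004,0.107,0,5.5,0.6,0])

```text
t: 9.7
eef_pos: [0.5422, 0.1165, 0.0834]
tool_rot: [0.009, 0.979, -0.023, 0.203]
contact_force: [0.5, 0.1, -1.0]
gripper_width: 0.001
grasp_force: 0.0
```

```bash
python3 - <<'E'
from h import *
go(cw(-.060,.006,.056),-3.03,25);print(get_obs()['q'])
E
```

```text
t 9.7 pos [0.5422 0.1165 0.0834] F [ 0.5  0.1 -1. ] z [ 0.396 -0.026 -0.918]
[0.0024, -0.0028, 0.0309] [0.27, 1.59, 0.43]
[-0.38890731  0.3630632  -0.05817426  2.25727917  0.94182135  0.26568939
 -2.94215618]
```

Call:
arm_command(commands=[0,0,-0.05,0,0,-8,0,0,0,-0.07,0,0,-16,0,0,0,-0.07,0,0,-24,0,0,0,-0.07,0,0,-32,0,0,0,-0.07,0,0,-40,0,0,0,-0.07,0,0,-48,0,0,0,-0.07,0,0,-56,0,0,0,-0.07,0,0,-64,0])

```text
t: 10.5
eef_pos: [0.5146, 0.1185, 0.1481]
tool_rot: [0.116, 0.84, 0.502, 0.167]
contact_force: [0.4, -0.4, -0.4]
gripper_width: 0.004
grasp_force: 0.0
```

Call:
arm_command(commands=[0,0,0,0,0,-8,0,0,0,0,0,0,-16,0,0,0,0,0,0,-24,0,0,0,0,0,0,-32,0,0,0,0,0,0,-40,0,0,0,0,0,0,-48,0,0,0,0,0,0,-56,0,0,0,0,0,0,-64,0])

```text
t: 11.3
eef_pos: [0.5146, 0.1184, 0.1479]
tool_rot: [0.187, 0.447, 0.871, 0.08]
contact_force: [-0.2, -0.2, -0.7]
gripper_width: 0.003
grasp_force: 0.0
```

```bash
sed -i 's/def go(p,yaw,tilt=0):/def go(p,yaw,tilt=0,flip=0):/; s/\*R.from_euler("x",180,degrees=True)/*R.from_euler("xz",[180,flip],degrees=True)/' h.py
python3 - <<'E'
from h import *
go(cw(-.075,.006,.12),-3.03,25,180);print(get_obs()['q'])
E
```

```text
t 11.3 pos [0.5146 0.1184 0.1479] F [-0.2 -0.2 -0.7] z [ 0.397 -0.027 -0.917]
[-0.0067, 0.0122, 0.0364] [-1.02, -1.29, -51.16]
[ 0.0705201   0.25090353 -0.60406423  2.23999272  0.84898466  0.48152992
 -0.59370075]
```

Call:
arm_command(commands=[0,0,0,0,0,-8,0,0,0,0,0,0,-16,0,-0.007,0.012,0.036,-1,-1.3,-51,0,-0.007,0.012,0.036,-1,-1.3,-51,0,-0.007,0.012,0.036,-1,-1.3,-51,0,-0.007,0.012,0.036,-1,-1.3,-51,0,-0.007,0.012,0.036,-1,-1.3,-51,0,-0.007,0.012,0.036,-1,-1.3,-51,0])

```text
t: 12.1
eef_pos: [0.5423, 0.1189, 0.1203]
tool_rot: [0.216, 0.033, 0.976, -0.004]
contact_force: [-0.4, 0.1, 0.2]
gripper_width: 0.004
grasp_force: 0.0
```

```bash
python3 - <<'E'
from h import *
go(cw(-.062,.006,.056),-3.03,25,180);print(get_obs()['q'])
E
```

```text
t 12.1 pos [0.5423 0.1189 0.1203] F [-0.4  0.1  0.2] z [ 0.422 -0.023 -0.907]
[0.0159, 0.0, 0.0635] [-0.03, -0.03, -0.8]
[ 0.11846963  0.35433307 -0.65410559  2.2216701   1.09995902  0.47845846
  0.07700276]
```

Call:
arm_command(commands=[0.016,0,0.03,0,0,-0.8,0,0.016,0,0.05,0,0,-0.8,0,0.016,0,0.0635,0,0,-0.8,0,0.016,0,0.0635,0,0,-0.8,0,0.016,0,0.0635,0,0,-0.8,0])

```text
t: 12.6
eef_pos: [0.5552, 0.1189, 0.0559]
tool_rot: [0.216, 0.026, 0.976, -0.006]
contact_force: [-0.2, 0.1, -0.2]
gripper_width: 0.004
grasp_force: 0.0
```

```bash
python3 - <<'E'
from h import *
import cv2
go(cw(-.045,.006,.056),-3.03,25,180);go(cw(-.012,.006,.056),-3.03,25,180);print(get_obs()['q'])
a=read_camera("side")["img"][:,:,::-1]
cv2.imwrite("pics/s4.png",cv2.resize(a[135:239,230:350],None,fx=5,fy=5,interpolation=cv2.INTER_CUBIC))
E
```

```text
t 12.6 pos [0.5552 0.1189 0.0559] F [-0.2  0.1 -0.2] z [ 0.421 -0.022 -0.907]
[-0.015, -0.0005, 0.0068] [-0.0, -0.06, 0.01]
t 12.6 pos [0.5552 0.1189 0.0559] F [-0.2  0.1 -0.2] z [ 0.421 -0.022 -0.907]
[-0.045, -0.0005, 0.0207] [-0.0, -0.06, 0.01]
[ 0.02410785  0.48810271 -0.54549155  2.23171446  1.42650472  0.44298388
 -0.21944551]
```

View pics/s4.png

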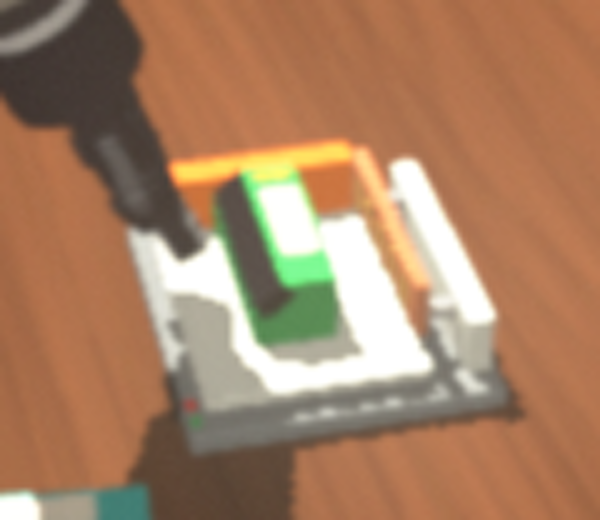

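The fingertips (crop ~(190,250)) stand at slope height in front of the pack's black shoulder (255,250). Pushing forward gently.

Call:
arm_command(commands=[-0.004,0,0.0018,0,0,0,0,-0.009,0,0.0041,0,0,0,0,-0.013,0,0.006,0,0,0,0,-0.017,0,0.0078,0,0,0,0,-0.02,0,0.0092,0,0,0,0,-0.02,0,0.0092,0,0,0,0])

```text
t: 13.25
eef_pos: [0.5779, 0.1176, 0.0556]
tool_rot: [0.216, 0.026, 0.976, -0.006]
contact_force: [-0.9, -0.7, 1.4]
gripper_width: -0.005
grasp_force: 0.4
```

Call:
arm_command(commands=[-0.002,0,0.0009,0,0,0,0,-0.004,0,0.0018,0,0,0,0,-0.006,0,0.0028,0,0,0,0,-0.008,0,0.0037,0,0,0,0,-0.01,0,0.0046,0,0,0,0,-0.01,0,0.0046,0,0,0,0])

```text
t: 13.85
eef_pos: [0.589, 0.117, 0.0557]
tool_rot: [0.216, 0.026, 0.976, -0.006]
contact_force: [-2.6, 1.0, 1.5]
gripper_width: -0.001
grasp_force: 0.9
```

Call:
arm_command(commands=[-0.003,0,0.0014,0,0,0,0,-0.006,0,0.0028,0,0,0,0,-0.009,0,0.0041,0,0,0,0,-0.012,0,0.0055,0,0,0,0,-0.012,0,0.0055,0,0,0,0])

```text
t: 14.35
eef_pos: [0.6026, 0.1162, 0.0559]
tool_rot: [0.216, 0.026, 0.976, -0.006]
contact_force: [0.2, 0.4, -0.4]
gripper_width: 0.002
grasp_force: 0.2
```

```bash
python3 - <<'E'
from h import *
import cv2
go(cw(-.008,.006,.056),-3.03,25,180)
a=read_camera("side")["img"][:,:,::-1];b=read_camera("top")["img"][:,:,::-1]
f=lambda i:cv2.resize(i,(400,520),interpolation=cv2.INTER_CUBIC)
cv2.imwrite("pics/s5.png",np.hstack([f(a[135:239,250:330]),f(b[140:244,195:275])]))
E
```

```text
t 14.35 pos [0.6026 0.1162 0.0559] F [ 0.2  0.4 -0.4] z [ 0.422 -0.023 -0.906]
[-0.0055, -0.0003, 0.0024] [-0.02, -0.01, 0.01]
```

View pics/s5.png

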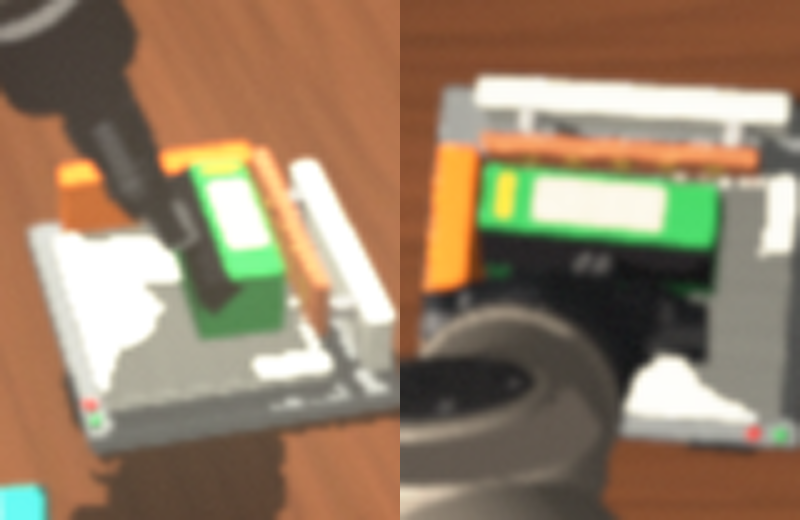

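The pack slides square towards the bar, rear edge (crop ~(600,175)) about 5 mm from the bar's front edge, fingers on the shoulder. Next I move up to the bar, then begin the slant.

Call:
arm_command(commands=[-0.002,0,0.0009,0,0,0,0,-0.004,0,0.0019,0,0,0,0,-0.0055,0,0.0026,0,0,0,0,-0.0055,0,0.0026,0,0,0,0,-0.0055,0,0.0026,0,0,0,0])

```text
t: 14.95
eef_pos: [0.608, 0.1161, 0.0557]
tool_rot: [0.216, 0.025, 0.976, -0.006]
contact_force: [-1.5, -1.1, 0.7]
gripper_width: 0.001
grasp_force: 1.1
```

Call:
arm_command(commands=[-0.0005,0,0.0013,0,0,0,0,-0.0005,0,0.0013,0,0,0,0,-0.0005,0,0.0013,0,0,0,0])

```text
t: 15.25
eef_pos: [0.6088, 0.1161, 0.0547]
tool_rot: [0.216, 0.025, 0.976, -0.006]
contact_force: [-3.6, 0.7, 2.0]
gripper_width: 0.0
grasp_force: 2.1
```

Call:
arm_command(commands=[-0.0005,0,0.0013,0,0,0,0,-0.0005,0,0.0013,0,0,0,0,-0.0005,0,0.0013,0,0,0,0])

```text
t: 15.55
eef_pos: [0.6098, 0.1161, 0.0538]
tool_rot: [0.216, 0.025, 0.976, -0.006]
contact_force: [-5.2, -0.0, 3.4]
gripper_width: 0.003
grasp_force: 2.9
```

Call:
arm_command(commands=[-0.0005,0,0.0013,0,0,0,0,-0.0005,0,0.0013,0,0,0,0,-0.0005,0,0.0013,0,0,0,0])

```text
t: 15.85
eef_pos: [0.6106, 0.116, 0.0528]
tool_rot: [0.216, 0.025, 0.976, -0.006]
contact_force: [-6.5, -0.1, 4.6]
gripper_width: 0.004
grasp_force: 4.0
```

Call:
arm_command(commands=[-0.0005,0,0.0013,0,0,0,0,-0.0005,0,0.0013,0,0,0,0,-0.0005,0,0.0013,0,0,0,0])

```text
t: 16.15
eef_pos: [0.6113, 0.1159, 0.0518]
tool_rot: [0.216, 0.025, 0.976, -0.006]
contact_force: [-7.9, -0.3, 6.7]
gripper_width: -0.005
grasp_force: 5.1
```

```bash
python3 - <<'E'
from h import *
F=[]
for i in range(6): read_camera("side"); F.append(get_obs()["contact_force"])
print(np.round(np.mean(F,0),2),np.round(np.std(F,0),2)); go(cw(-.005,.006,.052),-3.03,25,180);print(get_obs()["joint_vel"].round(3))
E
```

```text
[-8.26 -0.35  6.56] [0.61 0.38 0.6 ]
t 16.45 pos [0.6114 0.116  0.0518] F [-7.9 -0.8  7. ] z [ 0.421 -0.022 -0.907]
[-0.0003, -0.0005, -0.0] [-0.01, -0.07, 0.07]
[ 0.001  0.003 -0.001  0.     0.001 -0.    -0.001]
```

Call:
arm_command(commands=[-0.0005,0,0.0013,0,0,0,0,-0.0005,0,0.0013,0,0,0,0,-0.0005,0,0.0013,0,0,0,0])

```text
t: 16.75
eef_pos: [0.6121, 0.1159, 0.0509]
tool_rot: [0.216, 0.025, 0.976, -0.006]
contact_force: [-9.3, -0.4, 8.5]
gripper_width: 0.003
grasp_force: 6.2
```

```bash
cat > m.py <<'E'
from h import *
F=[];P=[]
for i in range(8): c=read_camera("side"); o=get_obs();F.append(o["contact_force"]);P.append(o["eef_pos"])
print(np.round(np.mean(F,0),2),np.round(np.mean(P,0),5),o["t"],o["grasp_force"])
E
python3 m.py
```

```text
[-8.92 -0.46  8.47] [0.61214 0.1159  0.05088] 17.15 6.150801368958128
```

```bash
python3 - <<'E'
from h import *
import cv2
c=read_camera("top");a=cv2.imread("pics/top0.png").astype(float)[:,:,::-1];b=c["img"].astype(float)
T=np.linalg.inv(c["pose"])
def px(p):
    q=c["camera_matrix"]@(T[:3,:3]@np.array(p)+T[:3,3]);return np.round(q[:2]/q[2],2)
for d in(0,.003,.005): print(d,px(cw(.04+d,-.062,.068)),px(cw(.046+d,-.062,.068)))
f=lambda i:i[...,0]-i[...,2]
for n,i in(("0",a),("1",b)): print(n);print(f(i)[163:177,256:267:2].astype(int))
E
python3 m.py
```

```text
0 [263.86 172.26] [264.03 169.76]
0.003 [263.94 171.01] [264.11 168.5 ]
0.005 [264.   170.17] [264.16 167.67]
0
[[ 24  19  15  16  16  15]
 [ 18  20  22  23  20  21]
 [ 16  16  19  20  13  14]
 [ 13  13  20  20  12  11]
 [ 15  15  22  20  12   9]
 [ 48  41  38  33  26  11]
 [102  99  87  79  74  34]
 [135 137 132 131 132  75]
 [141 142 143 143 143  88]
 [118 123 130 136 139  84]
 [ 92 100 100 103 110  66]
 [ 66  72  68  68  73  49]
 [ 44  42  40  41  47  39]
 [ 20  20  20  21  31  29]]
1
[[ 17  15  12  11  11  11]
 [ 20  22  19  15  21  22]
 [ 16  17  21  21  14  16]
 [ 16  15  21  21  12  12]
 [ 27  23  26  26  21  13]
 [ 78  70  58  57  63  35]
 [131 129 113 111 115  74]
 [145 143 141 141 138  96]
 [145 144 145 146 144  93]
 [119 127 121 121 124  73]
 [ 48  67  75  85  90  59]
 [-11   9  44  57  69  54]
 [-30 -16  23  33  40  38]
 [-32 -21  14  20  20  23]]
[-9.38 -0.79  8.47] [0.61213 0.11592 0.05089] 17.6 6.150865425361189
```

The bar has only moved about 1.6 mm by the image (plate friction takes part of the push), so the next push goes mostly forward.

Call:
arm_command(commands=[-0.0009,0,0.0004,0,0,0,0,-0.0018,0,0.0008,0,0,0,0,-0.0018,0,0.0008,0,0,0,0])

```text
t: 17.9
eef_pos: [0.6136, 0.1156, 0.0506]
tool_rot: [0.215, 0.025, 0.976, -0.006]
contact_force: [-11.8, -0.6, 9.6]
gripper_width: 0.001
grasp_force: 7.1
```

```bash
cat > b.py <<'E'
from h import *
import cv2
a=cv2.imread("pics/top0.png").astype(float)[:,:,::-1]
b=np.mean([read_camera("top")["img"].astype(float) for _ in range(3)],0)
f=lambda i:(i[...,0]-i[...,2])[160:180]
def cross(p,l,up):
    k=np.arange(len(p));m=p.argmax()
    return np.interp(l,p[:m+1],k[:m+1]) if up else np.interp(-l,-p[m:],k[m:])
for l in(50,75,100): print(l,"rear",[round((cross(f(a)[:,c],l,1)-cross(f(b)[:,c],l,1))/.42,2) for c in range(256,266)],"front",[round((cross(f(a)[:,c],l,0)-cross(f(b)[:,c],l,0))/.42,2) for c in range(261,266)])
E
python3 b.py; python3 m.py
```

```text
50 rear [np.float64(2.5), np.float64(2.47), np.float64(2.48), np.float64(2.42), np.float64(2.13), np.float64(1.88), np.float64(2.4), np.float64(2.36), np.float64(2.32), np.float64(2.6)] front [np.float64(2.24), np.float64(1.76), np.float64(1.47), np.float64(1.33), np.float64(1.1)]
75 rear [np.float64(2.49), np.float64(2.49), np.float64(2.51), np.float64(2.4), np.float64(1.95), np.float64(1.78), np.float64(2.25), np.float64(2.38), np.float64(2.34), np.float64(2.55)] front [np.float64(2.01), np.float64(1.56), np.float64(1.29), np.float64(1.23), np.float64(1.12)]
100 rear [np.float64(2.5), np.float64(2.52), np.float64(2.55), np.float64(2.36), np.float64(2.02), np.float64(1.88), np.float64(2.18), np.float64(2.35), np.float64(2.28), np.float64(2.56)] front [np.float64(1.86), np.float64(1.61), np.float64(1.35), np.float64(1.51), np.float64(1.58)]
[-10.78  -0.91   8.97] [0.61359 0.11559 0.05066] 18.45 6.995565555989742
```

Call:
arm_command(commands=[-0.0006,0,0.0004,0,0,0,0,-0.001,0,0.0008,0,0,0,0,-0.001,0,0.0008,0,0,0,0])

```text
t: 18.75
eef_pos: [0.6143, 0.1155, 0.0504]
tool_rot: [0.215, 0.025, 0.976, -0.006]
contact_force: [-14.7, -1.2, 12.5]
gripper_width: -0.001
grasp_force: 9.9
```

```bash
python3 b.py | sed 's/np.float64//g'; python3 m.py
```

```text
50 rear [(3.28), (3.09), (2.75), (2.69), (2.42), (2.34), (2.87), (2.96), (2.91), (3.26)] front [(2.37), (2.04), (1.84), (1.65), (1.2)]
75 rear [(3.03), (2.8), (2.66), (2.63), (2.39), (2.41), (2.9), (3.1), (3.05), (3.22)] front [(2.2), (1.78), (1.67), (1.54), (1.2)]
100 rear [(2.9), (2.62), (2.59), (2.62), (2.39), (2.4), (2.73), (3.04), (2.88), (3.03)] front [(2.24), (1.98), (1.95), (1.98), (1.83)]
[-14.54  -1.68  13.22] [0.61429 0.11551 0.05041] 19.3 9.823303073644638
```

Call:
arm_command(commands=[-0.0006,0,0,0,0,0,0,-0.0011,0,0,0,0,0,0,-0.0011,0,0,0,0,0,0])

```text
t: 19.6
eef_pos: [0.6152, 0.1152, 0.0505]
tool_rot: [0.215, 0.025, 0.976, -0.006]
contact_force: [-12.9, -1.8, 9.9]
gripper_width: 0.002
grasp_force: 8.1
```

```bash
python3 b.py | sed 's/np.float64//g'; python3 m.py
```

```text
50 rear [(3.64), (3.77), (3.75), (3.67), (2.84), (2.63), (3.06), (3.33), (3.57), (3.98)] front [(3.17), (2.82), (2.54), (2.48), (1.73)]
75 rear [(3.53), (3.57), (3.48), (3.36), (2.88), (2.78), (3.19), (3.53), (3.81), (4.08)] front [(3.27), (2.91), (2.55), (2.25), (1.88)]
100 rear [(3.55), (3.47), (3.36), (3.29), (2.95), (2.82), (3.16), (3.62), (3.83), (4.04)] front [(3.31), (3.26), (3.22), (3.24), (2.99)]
[-12.98  -1.57   9.94] [0.61518 0.11519 0.0505 ] 20.15 8.078923635184765
```

```bash
python3 - <<'E'
from h import *
import cv2
a=read_camera("side")["img"][:,:,::-1];b=read_camera("top")["img"][:,:,::-1]
f=lambda i:cv2.resize(i,(400,520),interpolation=cv2.INTER_CUBIC)
cv2.imwrite("pics/s6.png",np.hstack([f(a[135:239,250:330]),f(b[140:244,195:275])]))
c=read_camera("side");T=np.linalg.inv(c["pose"])
def px(p):
    q=c["camera_matrix"]@(T[:3,:3]@np.array(p)+T[:3,3]);q=q[:2]/q[2];return np.round((q-np.array([250,135])+.5)*5-.5)
for d in(0,.0025,.005):
    print(d,[px(cw(*p)).tolist() for p in((.0435,-.049,.068-d),(.0135,-.049,.068-d),(.0435,-.049,.028-d),(-.0025,-.049,.028-d))])
E
```

```text
0 [[313.0, 268.0], [257.0, 277.0], [309.0, 328.0], [226.0, 341.0]]
0.0025 [[312.0, 272.0], [257.0, 280.0], [309.0, 332.0], [226.0, 345.0]]
0.005 [[312.0, 276.0], [256.0, 284.0], [309.0, 336.0], [226.0, 349.0]]
```

View pics/s6.png

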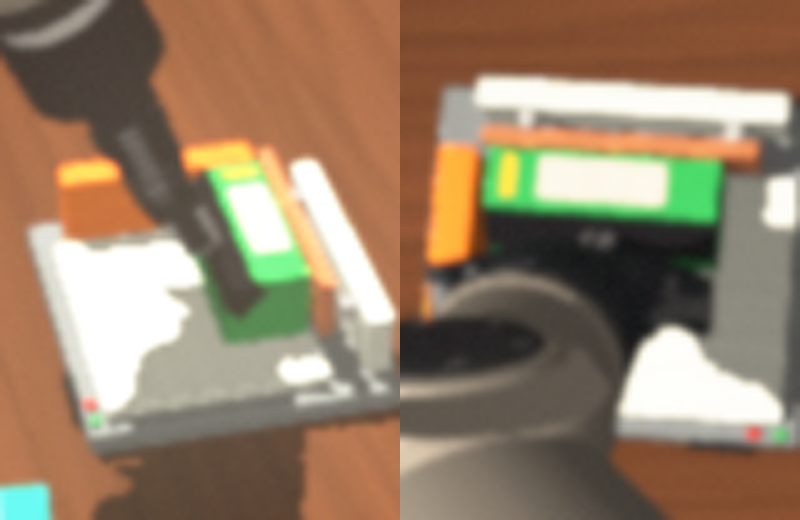

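The pack lies square along the bar (right crop: rear edge (485,150)–(720,165)), end at the stop, fingers on the shoulder only. One fit of its position, then hand in.

```bash
python3 - <<'E'
from h import *
c=read_camera("top");z=.064
x,e=fit(c,crop([(84,150),(321,164),(319,222),(82,207)],5,(195,140)),[(.023,.055,z),(.023,-.055,z),(-.007,-.055,z),(-.007,.055,z)],[.6,.11,0])
d=x[:2]-CR;a=np.deg2rad(CY);print(np.rad2deg(x[2]),np.abs(e).max(),"in cradle",np.cos(a)*d[0]+np.sin(a)*d[1],-np.sin(a)*d[0]+np.cos(a)*d[1])
E
python3 m.py
```

```text
-3.240447747645999 0.6651978941615084 in cradle 0.018591870105610298 0.005387476294620121
[-13.07  -1.48  10.27] [0.61519 0.11521 0.05051] 20.75 8.078765273094177
```

Call:
arm_command(commands=[-0.0004,0,0.0001,0,0,0,0,-0.0007,0,0.0002,0,0,0,0,-0.0007,0,0.0002,0,0,0,0,-0.0007,0,0.0002,0,0,0,0])

```text
t: 21.15
eef_pos: [0.6154, 0.1152, 0.0505]
tool_rot: [0.215, 0.025, 0.976, -0.007]
contact_force: [-14.9, -1.3, 11.5]
gripper_width: 0.004
grasp_force: 9.4
```

```bash
python3 b.py | sed 's/np.float64//g'|head -2|tail -1; python3 m.py
```

```text
75 rear [(3.63), (3.62), (3.59), (3.44), (2.89), (2.74), (3.16), (3.58), (3.87), (4.11)] front [(3.39), (2.97), (2.71), (2.49), (2.42)]
[-15.    -1.84  11.72] [0.61541 0.11516 0.05046] 21.7 9.371478706598282
```

```bash
python3 -c "
from station import *
print(hand_in())"
```

```text
the job is handed in; nothing more can be done
None
```

I handed the job in at about 21.7 s. The pack lies square in the cradle, about 4–5 mm from the stop, and the fingers are still pushing on its shoulder with about 19 N. The bar is in about 3.5 mm by the image and the plate an estimated 4 mm or more, judged by force; the verdict was not returned.

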